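# Lower the drop front of the drying cabinet

## Robot

A 6-joint arm with a two-finger parallel gripper is mounted at the origin on a cart in front of the work surface, level with it; the furniture and walls round the work are solid. World frame = base frame: x ahead of the robot, y to its left, z up, the work surface at z = 0. Lengths are in m, angles in degrees, forces in N, time in s.
With the tool pointing down it reaches from about 0.275 to 0.85 m from the base axis. Payload 5.2 kg.
Tool frame: the origin (TCP) lies midway between the tips of the shut fingers; the grasp point (between the pads) lies 19 mm behind it; z points along the fingers, y is the direction in which the jaws open and shut (so a half turn about z gives the same grasp; the last joint's range is limited). The gripper opens to 85 mm and grips with 20 to 120 N. Pads are 22 mm wide; open, the fingers measure 114 mm over their backs; the gripper's body (76 mm by 85 mm) begins 54 mm behind the grasp point. The pads swing forward as they close: fully open they stand 13 mm farther back than shut.
Start: joints at [-80.317, 14.817, 87.949, -0, 77.235, -11.62], TCP at [0.2, -0.512, 0.231] pointing down, gripper open.
Joint ranges: [-179.93, 179.93], [-52.35, 119.4], [10.71, 147.94], [-69.91, 249.91], [12.55, 155.21], [-178.61, 178.61]. Speed limits (degrees/s): [147.25, 147.25, 180, 180, 180, 180].

## Interface

Orientations are given as [roll, pitch, yaw] about the fixed x, y, z axes, in that order (R = Rz(yaw) Ry(pitch) Rx(roll)).
In Python, from bench import sensors, imaging, ticket gives the robot as it stands. The module is installed in compiled form; this text tells all that it offers.
- The arm moves only by the tool arm_command, never from a script. Its argument "moves" is a list of rows, each an object of numbers: "x", "y", "z": the shift along the tool's x, y, z in cm; "twist": the turn about the tool's z in rad; "grip": the closure, from 0 (fully open) to 1 (shut). In form: [{"x": .., "y": .., "z": .., "twist": .., "grip": ..}, ...]. A call has 1 to 5 rows; each row is the pose to reach, as a shift and turn from the pose commanded when the call began, along the tool's axes at that moment; what a row does not reach only later rows make up. A row lasts 1/10 s, in which the tool goes at most 50 mm and 8.59 degrees, less where a joint would pass 70% of its speed; a pose out of reach is approached as far as the arm can. A call with a gripper value outside its range is refused whole. The fingers move at their own pace and stop on an object; the grip force is fixed at half the most. Time passes only in rows, so rows that repeat a pose let the fingers close. It gives the time, the measured TCP pose, the force and the opening at its end, in the units of the state.
- sensors.sense(): the state, without advancing time (a new reading comes with each control period).
- imaging.read_camera(name): name is "scene" or "top"; returns a dict with "img" (400x640x3 uint8, red, green, blue), "z_map" (400x640 float32, m along the optical axis (not along the pixel's ray), 0 where there is no reading), "fx", "fy", "cx", "cy" (pixels), "origin" and "rotation" of the camera in the world. Camera axes: x right, y down, z forward; pixel columns grow to the right and rows downward; lengths in m; the calibration is good to about 2 mm. A picture is of the moment at which its call begins.
- ticket.finish_job(): hands the job in, once; it reports no verdict.
The state is a dict: "time_s": time; "joint_pos": joint angles; "dq": joint speeds; "tau": joint torques, N m; "position": TCP position; "eef_rot": TCP orientation; "ft_force": force on the tool from outside, world axes, zero at the start; "moment": the same for the moment, N m; "grip_width": finger opening in m.
Only numpy, scipy, OpenCV 4.12 (cv2) and the standard library are available. Lean on these libraries where they do the work, as an engineer would, in place of code of your own. Each camera call takes 0.05 s, during which the arm holds its last target.

## Task

Open the small grey drying cabinet so that its contents can be taken out: swing its drop-down front, which has a black barrel grip at the top, out past upright and lower it gently all the way onto its two rubber-capped stops without ever letting it fall. Then let go, and leave the things in, on and beside the cabinet where they are.

Things in the scene. Friction and masses are not known exactly. Their poses are not given: they have to be found in the camera images.
- cabinet: Grey sheet-metal drying cabinet, fixed, 250 mm wide, 180 mm deep, 273 mm tall; inside of the side walls at y = +/-116 mm. Origin: on the desk, straight below the middle of the front's hinge axis, which lies 60 mm higher. x points from the front into the cabinet (away from the robot), y along the hinge to the left, z up.
- roof_edge (a point): Middle of the roof's front lower edge, at x = +62, z = 263 mm in the cabinet's frame; roof 10 mm thick. It stands 62 mm above the closed front's grip and blocks a gripper coming straight down: come from the front, the tool leaning 40 to 45 degrees, fingertips pointing down and into the cabinet.
- stop_left (a point): Top of the left one of the two rubber caps on steel brackets, the stops on which the open front rests; at x = -47, y = +85, z = 56 mm in the cabinet's frame (the other at y = -85). The brackets stick out 57 mm in front.
- front (a joint): Angle of the drop front about its bottom hinge, rad. 0 = closed, leaning back 20 degrees into the cabinet; 0.35 = upright; 1.92 = fully open, level, on the stops (end of travel). No spring, little friction or damping: gravity holds it closed below 0.35; beyond, it falls open unless held. Weighs 0.25 to 0.46 kg.
- front_grip (a point): Centre of the black barrel grip at the top of the front: 22 mm diameter, 40 mm long along the hinge (cabinet y), 150 mm from the hinge axis. In the cabinet's frame: closed x = +51, z = 201 mm; open x = -150, z = 60 mm. Pinched on its end faces (40 mm apart) it turns between the fingers. Neck 16 mm wide, 7 thick; the panel, 226 mm wide, 8 thick, begins 35 mm below the grip's axis.
- green_jar: Clear jar with a green lid, 70 mm wide, 90 mm tall, standing inside the cabinet; bystander. Origin: centre of its underside.
- dish: Round shallow dish, 43 mm wide, 10 mm tall, inside the cabinet; bystander. Origin: centre of its underside.
- tape: Roll of masking tape, about 103 mm wide, 25 mm tall, lying on the cabinet's roof; bystander. Origin: centre of its underside.
- reel: Solder reel, 86 x 62 x 35 mm, on the cabinet's roof; bystander. Origin: centre of its underside.
- rinse_jar: Clear jar with a white lid, 69 mm wide, 129 mm tall, on the desk to the left of the cabinet; bystander. Origin: centre of its underside.
- glue_bottle: White glue bottle with a red cap, 39 mm wide, 130 mm tall, on the desk to the right of the cabinet; bystander. Origin: centre of its underside.

How it is judged (in metres and radians):
At the end, for the whole second after the job is handed in: The drop front lies fully open on its stops (joint above 1.87 rad, within about 3 degrees of the end of travel at 1.92) and at rest (below 0.05 rad/s) (value of joint front above 1.87 rad and velocity of joint front below 0.05 rad/s); the robot touches nothing.
It fails at once if the front falls or is flung open (opens faster than 3 rad/s, about 0.45 m/s at the grip) (velocity of joint front above 3 rad/s).
It fails at once if a thing in, on or beside the cabinet is moved by more than 25 mm or knocked over (distance of any of green_jar, dish, tape, reel, rinse_jar, glue_bottle from where it was at the start of the episode above 0.025 m or angle between any of green_jar, dish, tape, reel, rinse_jar, glue_bottle's own z axis and vertical above 0.4 rad).
It also fails if it takes over 42 s, if anything falls off the work surface, if the arm or the gripper's body presses on something with over 40 N, if the wrist force passes 120 N, or if a joint passes its speed limit or range.

## Working session

There is one attempt and no reset: what is moved stays moved. The work goes in short steps, Python scripts to look and compute and a tool call to move; the robot and the scene stay as the last step left them, time stands still between calls to the robot, and variables do not carry over. Pictures are saved under pics/ and viewed, and the job is handed in when it is done.

Besides the shell and the picture viewer there is one more tool, called after "Emit:" as name([rows], argument=value, ...), one row to a line, values as JSON. arm_command: Moves the arm, as the interface text tells. Its arguments: {"type":"object","properties":{"moves":{"type":"array","items":{"type":"object","properties":{"x":{"type":"number"},"y":{"type":"number"},"z":{"type":"number"},"twist":{"type":"number"},"grip":{"type":"number"}}}}},"required":["moves"]}

```bash
mkdir -p pics; ls
cat > look.py <<'E'
import sys,cv2,numpy as np
from bench import sensors, imaging
tag=sys.argv[1]
for n in sys.argv[2:]:
    d=imaging.read_camera(n)
    cv2.imwrite(f'pics/{tag}_{n}.png',d['img'][:,:,::-1])
    np.savez(f'{tag}_{n}.npz',**d)
    print(n,d['fx'],d['fy'],d['cx'],d['cy'],np.round(d['origin'],3),np.round(d['rotation'],3).tolist())
print(sensors.sense())
E
python3 look.py a scene top
```

```text
pics
scene 386.6386790713743 386.6386790713743 321.16057006839105 201.92627568523307 [0.205 0.195 0.846] [-141.148, -0.871, -123.673]
top 362.18942916396196 362.18942916396196 321.13325290279323 203.4596491260312 [ 0.398 -0.112  0.974] [-162.894, -0.043, -90.771]
{'time_s': 0.1, 'joint_pos': array([-8.03163862e+01,  1.48568587e+01,  8.80038769e+01,  1.45444943e-03,
        7.72364122e+01, -1.16178316e+01]), 'dq': array([ 0.00974951, -0.08665693, -0.18204165,  0.04074613, -0.11523838,
        0.00203396]), 'tau': array([ 1.41192242e-03, -4.46969390e+01, -2.91248918e+01, -4.58586801e-04,
        6.35922595e-03,  3.57663232e-07]), 'position': array([ 0.1997657 , -0.51193083,  0.23054768]), 'eef_rot': array([-1.79905128e+02, -2.09527960e-02,  2.13011055e+01]), 'ft_force': array([ 0.12555577, -1.08605122,  0.49703268]), 'moment': array([ 0.02848805, -0.02511819,  0.01821101]), 'grip_width': 0.0849888901280215}
```

View pics/a_scene.png

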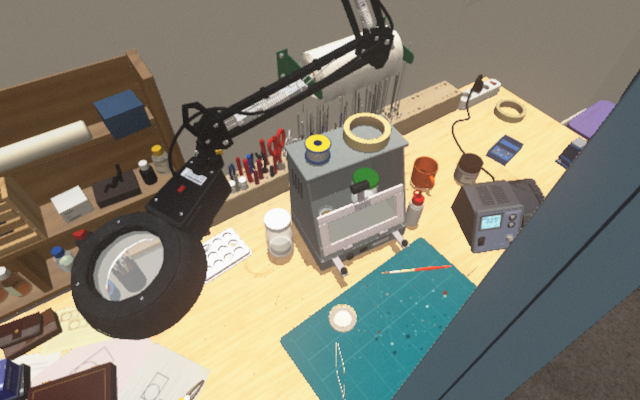

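View pics/a_top.png

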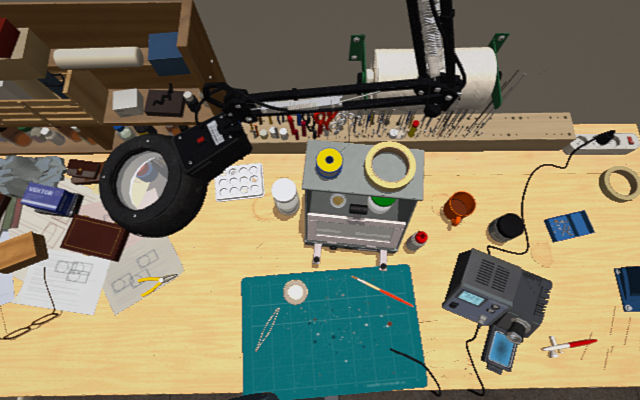

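The scene picture shows the cabinet with its black grip near (360,188), and the top view shows it near (355,208). The roof front edge in the top view runs from about (303,190) to (424,198). Next I enlarge and measure.

```bash
cat > geo.py <<'E'
import numpy as np
from scipy.spatial.transform import Rotation as Ro
def cloud(f):
    d=np.load(f); R=Ro.from_euler('xyz',d['rotation'],degrees=True).as_matrix()
    z=d['z_map']; v,u=np.mgrid[0:400,0:640]
    p=np.stack([(u-d['cx'])/d['fx']*z,(v-d['cy'])/d['fy']*z,z],-1)@R.T+d['origin']
    p[z==0]=np.nan
    return p
E
python3 - <<'E'
import cv2,numpy as np
from geo import cloud
for n,b in(('scene',(280,110,430,280)),('top',(265,130,445,275))):
    i=cv2.imread(f'pics/a_{n}.png');x0,y0,x1,y1=b
    cv2.imwrite(f'pics/a_{n}_c.png',cv2.resize(i[y0:y1,x0:x1],None,fx=4,fy=3.5 if n=='scene' else 4,interpolation=cv2.INTER_CUBIC))
s=cloud('a_scene.npz');t=cloud('a_top.npz')
for n,p,l in(('s',s,[(360,188),(356,188),(364,186),(340,330),(330,150)]),('t',t,[(355,208),(350,208),(360,209),(340,330),(355,180),(303,190),(424,198),(330,162),(366,165)])):
    for u,v in l: print(n,u,v,np.round(p[v,u],3))
E
```

```text
s 360 188 [ 0.612 -0.19   0.209]
s 356 188 [ 0.616 -0.182  0.211]
s 364 186 [ 0.613 -0.202  0.208]
s 340 330 [ 0.435 -0.024  0.011]
s 330 150 [ 0.692 -0.164  0.272]
t 355 208 [ 0.621 -0.19   0.213]
t 350 208 [ 0.622 -0.179  0.212]
t 360 209 [ 0.619 -0.201  0.212]
t 340 330 [ 0.361 -0.16   0.006]
t 355 180 [ 0.663 -0.186  0.276]
t 303 190 [ 0.739 -0.066 -0.   ]
t 424 198 [ 0.711 -0.408 -0.001]
t 330 162 [ 0.703 -0.135  0.278]
t 366 165 [ 0.686 -0.207  0.298]
```

Emit:
arm_command([
  {"z": -3},
  {"z": -6},
])

```text
schema error: expected keys x, y, z, twist, grip
```

View pics/a_top_c.png

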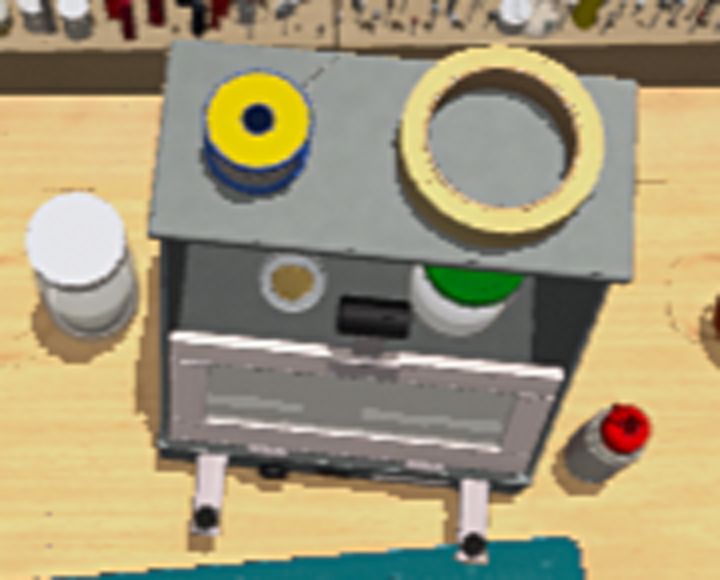

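View pics/a_scene_c.png

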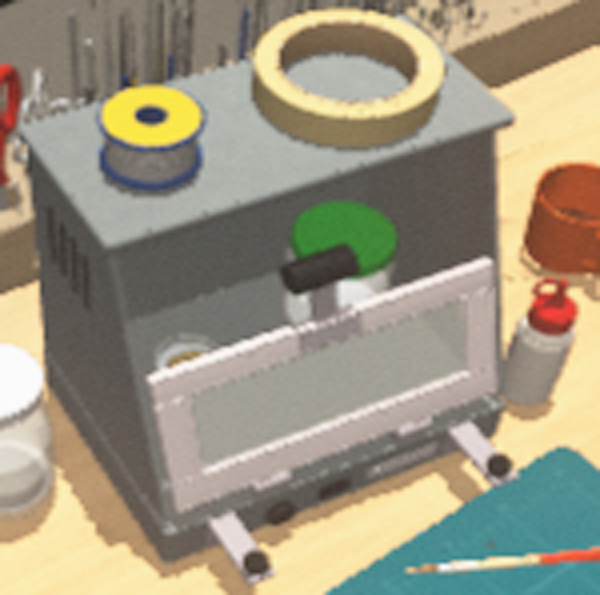

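Emit:
arm_command([
  {"x": 0, "y": 0, "z": -5, "twist": 0, "grip": 0},
  {"x": 0, "y": 0, "z": -10, "twist": 0, "grip": 0},
])

```text
time_s: 0.3
position: [0.1996, -0.511, 0.3302]
eef_rot: [-179.7, -0.1, 21.3]
ft_force: [1.1, -1.7, 0.4]
grip_width: 0.0853
```

Run:
```python
import numpy as np
from geo import cloud
t=cloud('a_top.npz'); s=cloud('a_scene.npz')
# roof surface points
for n,p in(('t',t),('s',s)):
    m=(np.abs(p[...,2]-.273)<.006)&(p[...,0]>.55)&(p[...,0]<.9)&(abs(p[...,1]+.19)<.2)
    q=p[m][:,:2]; print(n,len(q))
    import cv2
    print(cv2.minAreaRect(q.astype(np.float32)),np.round(cv2.boxPoints(cv2.minAreaRect(q.astype(np.float32))),3).tolist())
    b=[]
    for y in np.arange(-.32,-.06,.02):
        k=q[abs(q[:,1]-y)<.01]
        if len(k): b.append((y,np.percentile(k[:,0],3)))
    b=np.array(b);print(np.round(b,3).tolist())
    m=(p[...,2]>.285)&(p[...,2]<.33)&(p[...,0]>.6)&(p[...,0]<.85)&(abs(p[...,1]+.19)<.15)
    for lo,hi in((-.2,-.05),(-.35,-.17)):
        k=p[m];k=k[(k[:,1]>lo)&(k[:,1]<hi)];print('on roof',k.min(0),k.max(0))
```

```text
t 4429
((0.6888831257820129, -0.20555585622787476), (0.24993495643138885, 0.11502929776906967), 83.3350601196289) [[0.6169999837875366, -0.3230000138282776], [0.7319999933242798, -0.335999995470047], [0.7609999775886536, -0.08799999952316284], [0.6460000276565552, -0.07500000298023224]]
[[-0.32, 0.622], [-0.3, 0.622], [-0.28, 0.624], [-0.26, 0.627], [-0.24, 0.629], [-0.22, 0.631], [-0.2, 0.634], [-0.18, 0.637], [-0.16, 0.638], [-0.14, 0.64], [-0.12, 0.642], [-0.1, 0.646], [-0.08, 0.647]]
on roof [ 0.66726808 -0.16169583  0.28532504] [ 0.72079606 -0.10619994  0.31287508]
on roof [ 0.63674909 -0.33537021  0.28511937] [ 0.84727261 -0.20518667  0.32954724]
s 2915
((0.6880332231521606, -0.20463676750659943), (0.25100642442703247, 0.1169821098446846), 83.44727325439453) [[0.6159999966621399, -0.3230000138282776], [0.7319999933242798, -0.335999995470047], [0.7599999904632568, -0.08699999749660492], [0.6439999938011169, -0.0729999989271164]]
[[-0.32, 0.619], [-0.3, 0.62], [-0.28, 0.622], [-0.26, 0.625], [-0.24, 0.627], [-0.22, 0.629], [-0.2, 0.632], [-0.18, 0.634], [-0.16, 0.636], [-0.14, 0.638], [-0.12, 0.641], [-0.1, 0.643], [-0.08, 0.645]]
on roof [ 0.66519483 -0.15937453  0.28530691] [ 0.72087716 -0.10512871  0.31227262]
on roof [ 0.63481139 -0.33953382  0.28500127] [ 0.84963081 -0.20383964  0.32993086]
```

Run:
```python
import numpy as np
from geo import cloud
for n in('a_top','a_scene'):
    p=cloud(n+'.npz').reshape(-1,3);p=p[~np.isnan(p[:,0])]
    print(n)
    for y in np.arange(-.5,.35,.1):
        print(round(y,2),[ (round(float(p[m][:,2].max()),2) if (m:=(abs(p[:,0]-x)<.05)&(abs(p[:,1]-y)<.05)).sum()>3 else None) for x in np.arange(.3,1.25,.1)])
s=cloud('a_scene.npz');import cv2
t=cloud('a_top.npz')
for n,p in(('scene',s),('top',t)):
    i=cv2.imread(f'pics/a_{n}.png').max(2)
    m=(i<60)&(abs(p[...,0]-.62)<.03)&(abs(p[...,1]+.195)<.05)&(p[...,2]>.19)&(p[...,2]<.225)
    q=p[m];print(n,len(q),q.min(0),q.max(0),np.median(q,0), cv2.minAreaRect(q[:,:2].astype(np.float32)))
```

```text
a_top
-0.5 [0.09, 0.12, 0.12, 0.07, 0.07, 0.39, 0.46, None, None, None]
-0.4 [0.01, 0.1, 0.12, 0.13, 0.45, 0.48, 0.46, None, None, None]
-0.3 [0.02, 0.02, 0.06, 0.3, 0.46, 0.6, 0.46, None, None, None]
-0.2 [0.01, 0.01, 0.01, 0.3, 0.31, 0.59, 0.46, None, None, None]
-0.1 [0.01, 0.01, 0.06, 0.28, 0.31, 0.42, 0.46, None, None, None]
-0.0 [0.27, 0.02, 0.02, 0.01, 0.13, 0.41, 0.46, None, None, None]
0.1 [0.01, 0.01, 0.01, 0.01, 0.28, 0.47, 0.48, None, None, None]
0.2 [0.01, 0.01, 0.01, 0.25, 0.27, 0.27, 0.47, None, None, None]
0.3 [0.01, 0.01, 0.01, 0.24, 0.23, 0.25, 0.47, None, None, None]
a_scene
-0.5 [None, 0.12, 0.12, 0.07, 0.07, 0.39, 0.42, None, None, None]
-0.4 [0.01, 0.11, 0.12, 0.13, 0.45, 0.47, 0.45, None, None, None]
-0.3 [0.01, 0.02, 0.06, 0.3, 0.46, 0.53, 0.47, None, None, None]
-0.2 [0.01, 0.01, 0.02, 0.3, 0.31, 0.45, 0.49, None, None, None]
-0.1 [0.73, 0.02, 0.06, 0.28, 0.31, 0.42, 0.52, None, None, None]
-0.0 [0.74, 0.02, 0.02, 0.01, 0.13, 0.41, 0.54, None, None, None]
0.1 [0.01, 0.01, 0.01, 0.01, 0.28, 0.47, 0.56, None, None, None]
0.2 [None, 0.01, 0.02, 0.25, 0.27, 0.27, 0.59, None, None, None]
0.3 [None, None, 0.01, 0.24, 0.24, 0.25, 0.59, None, None, None]
scene 42 [ 0.61030684 -0.21299449  0.19616662] [ 0.62948975 -0.17617498  0.21210137] [ 0.61418093 -0.18092873  0.2034466 ] ((0.6144178509712219, -0.1925325095653534), (0.03819778561592102, 0.015125474892556667), 63.34785461425781)
top 163 [ 0.60962248 -0.21656267  0.19025587] [ 0.63305204 -0.17726978  0.21613904] [ 0.61913805 -0.19673145  0.21046458] ((0.6220276951789856, -0.1970270723104477), (0.03815370425581932, 0.021511537954211235), 83.0253677368164)
```

Emit:
arm_command([
  {"x": 3.5, "y": -2.9, "z": -1, "twist": 0.1, "grip": 0},
  {"x": 7, "y": -5.8, "z": -2, "twist": 0.2, "grip": 0},
  {"x": 10.5, "y": -8.7, "z": -3, "twist": 0.3, "grip": 0},
  {"x": 14, "y": -11.6, "z": -4, "twist": 0.4, "grip": 0},
  {"x": 17.5, "y": -14.5, "z": -5, "twist": 0.487, "grip": 0},
])

```text
time_s: 0.8
position: [0.3106, -0.3119, 0.3814]
eef_rot: [-180.0, 0.0, -6.9]
ft_force: [0.1, -0.2, 0.3]
grip_width: 0.0855
```

Emit:
arm_command([
  {"x": 1.5, "y": -4.5, "z": 0, "twist": 0, "grip": 0},
  {"x": 3, "y": -9, "z": -2, "twist": 0, "grip": 0},
  {"x": 5, "y": -13.5, "z": -4, "twist": 0, "grip": 0},
  {"x": 6.5, "y": -18, "z": -6, "twist": 0, "grip": 0},
  {"x": 8, "y": -22.5, "z": -8, "twist": 0, "grip": 0},
])

```text
time_s: 1.3
position: [0.4128, -0.1038, 0.4589]
eef_rot: [-180.0, 0.0, -6.6]
ft_force: [0.4, -0.3, 0.2]
grip_width: 0.0856
```

Emit:
arm_command([
  {"x": 0, "y": -4.5, "z": -2, "twist": 0, "grip": 0},
  {"x": 0, "y": -4.5, "z": -7, "twist": 0, "grip": 0},
  {"x": 0, "y": -4.5, "z": -12, "twist": 0, "grip": 0},
  {"x": 0, "y": -4.5, "z": -17, "twist": 0, "grip": 0},
  {"x": 0, "y": -4.5, "z": -22, "twist": 0, "grip": 0},
])

```text
time_s: 1.8
position: [0.4171, -0.0604, 0.6774]
eef_rot: [180.0, -0.1, -6.6]
ft_force: [1.9, -0.4, 1.9]
grip_width: 0.0853
```

Emit:
arm_command([
  {"x": 0, "y": 0, "z": -5, "twist": 0, "grip": 0},
  {"x": 0, "y": 0, "z": -10, "twist": 0, "grip": 0},
  {"x": 0, "y": 0, "z": -15, "twist": 0, "grip": 0},
  {"x": 0, "y": 0, "z": -20, "twist": 0, "grip": 0},
  {"x": 0, "y": 0, "z": -25, "twist": 0, "grip": 0},
])

```text
time_s: 2.3
position: [0.3652, -0.0528, 0.7552]
eef_rot: [179.9, -1.3, -6.6]
ft_force: [-0.1, -0.6, 1.2]
grip_width: 0.0857
```

```bash
python3 -c "
from bench import sensors;print(sensors.sense())"
```

```text
{'time_s': 2.3, 'joint_pos': array([-25.98781311,  12.80123321,  10.71455985,   0.69035374,
       155.21225898,  71.24095538]), 'dq': array([-1.30736487, -4.09377185,  0.00483312, -1.30317917, -0.04771322,
       -2.58888029]), 'tau': array([ -0.17005285, -28.10170591, -16.61521018,   0.0361278 ,
        -0.2264063 ,   0.04233672]), 'position': array([ 0.36519849, -0.05276904,  0.75521799]), 'eef_rot': array([179.85128048,  -1.2943993 ,  -6.5971249 ]), 'ft_force': array([-0.09564711, -0.60270291,  1.20632674]), 'moment': array([-0.03375948,  0.03167272,  0.016167  ]), 'grip_width': 0.08569150523353365}
```

Emit:
arm_command([
  {"x": 5, "y": 0, "z": -5, "twist": 0, "grip": 0},
  {"x": 10, "y": 0, "z": -10, "twist": 0, "grip": 0},
  {"x": 15, "y": 0, "z": -10, "twist": 0, "grip": 0},
  {"x": 20, "y": 0, "z": -10, "twist": 0, "grip": 0},
  {"x": 25, "y": 0, "z": -10, "twist": 0, "grip": 0},
])

```text
time_s: 2.8
position: [0.3858, -0.053, 0.7412]
eef_rot: [-178.9, 0.6, -6.6]
ft_force: [0.2, -0.1, -0.3]
grip_width: 0.0854
```

```bash
python3 -c "
from bench import sensors;s=sensors.sense();print(s['joint_pos'],s['dq'])"
```

```text
[-25.14907862  14.98106002  10.7854266    2.01446647 155.14882976
  73.25645871] [ 2.31609143  3.86696976 -0.05481001  0.27982623  0.02887623  2.40684472]
```

Emit:
arm_command([
  {"x": 0, "y": 0, "z": 5, "twist": 0, "grip": 0},
  {"x": 0, "y": 0, "z": 10, "twist": 0, "grip": 0},
  {"x": 0, "y": 0, "z": 15, "twist": 0, "grip": 0},
])

```text
time_s: 3.1
position: [0.3857, -0.0511, 0.6292]
eef_rot: [-179.0, 0.4, -6.6]
ft_force: [1.5, -0.5, 1.6]
grip_width: 0.0854
```

```bash
python3 -c "
from bench import sensors;s=sensors.sense();print(s['joint_pos'],s['dq'])"
```

```text
[-24.89153698   1.13693105  48.91125494   1.11615266 130.6558131
  72.41405028] [  1.03535164 -41.60778625 127.67410739  -2.01246114 -85.21679527
  -1.70645938]
```

Emit:
arm_command([
  {"x": 5, "y": 0, "z": -1, "twist": 0, "grip": 0},
  {"x": 10, "y": 0, "z": -2, "twist": 0, "grip": 0},
  {"x": 15, "y": 0, "z": -4, "twist": 0, "grip": 0},
  {"x": 19, "y": 0, "z": -8, "twist": 0, "grip": 0},
  {"x": 22, "y": 0, "z": -13, "twist": 0, "grip": 0},
])

```text
time_s: 3.6
position: [0.4343, -0.0595, 0.7025]
eef_rot: [-176.7, 5.6, -6.5]
ft_force: [0.8, 0.9, 0.1]
grip_width: 0.0854
```

```bash
python3 -c "
from bench import sensors;s=sensors.sense();print(s['joint_pos'],s['dq'])"
```

```text
[-23.67653358  20.53512777  10.84861529   3.48648817 154.89911701
  76.021182  ] [ -5.36643574 -32.38213949  -0.97081967  -6.99752699   5.29615277
 -10.81313353]
```

Emit:
arm_command([
  {"x": 5, "y": 0, "z": 0, "twist": 0, "grip": 0},
  {"x": 10, "y": 0, "z": 0, "twist": 0, "grip": 0},
  {"x": 15, "y": 0, "z": 0, "twist": 0, "grip": 0},
])

```text
time_s: 3.9
position: [0.4528, -0.0579, 0.6847]
eef_rot: [-175.7, 8.1, -6.2]
ft_force: [0.9, -0.2, -0.6]
grip_width: 0.0857
```

```bash
python3 -c "
from bench import sensors;s=sensors.sense();print(s['joint_pos'],s['dq'])"
```

```text
[-22.81594218  22.94160198  10.84291222   4.40979719 155.14078666
  77.57750621] [ 1.41730225  3.19587814 -1.37063939  0.08918172  0.62824599  1.1589683 ]
```

```bash
cat > fk.py <<'E'
import numpy as np
from scipy.optimize import least_squares
# j1,j2,j3,j4,j5, x,y,z
D=np.array([[-80.316,14.857,88.004,0,77.236,.19977,-.51193,.23055],
[-25.988,12.801,10.7146,.69,155.212,.36520,-.05277,.75522],
[-25.149,14.981,10.785,2.01,155.149,.3858,-.053,.7412],
[-24.89,1.137,48.911,1.116,130.656,.3857,-.0511,.6292],
[-23.677,20.535,10.849,3.49,154.9,.4343,-.0595,.7025],
[-22.816,22.94,10.843,4.41,155.14,.4528,-.0579,.6847]])
d2=np.pi/180
def f(p):
    r0,h,a,b,e,c,off=p; out=[]
    for q in D:
        j1,j2,j3,j4,j5=q[:5]*d2; s=j2+j3
        r=r0+a*np.sin(j2)+b*np.sin(s)+e*np.cos(s)+c*np.sin(s+j5)
        z=h+a*np.cos(j2)+b*np.cos(s)-e*np.sin(s)+c*np.cos(s+j5)
        x=r*np.cos(j1)-off*np.sin(j1); y=r*np.sin(j1)+off*np.cos(j1)
        out+=[x-q[5],y-q[6],z-q[7]]
    return out
s=least_squares(f,[0,.3,.4,.4,0,.2,.1]);print(np.round(s.x,4),abs(s.fun).max())
E
python3 fk.py
```

```text
[-0.      0.2238  0.5341  0.426   0.0602  0.356   0.1162] 0.005504564252318801
```

Emit:
arm_command([
  {"x": 0, "y": 0, "z": 5, "twist": 0, "grip": 0},
  {"x": 3, "y": 0, "z": 9, "twist": 0, "grip": 0},
  {"x": 7, "y": 0, "z": 11, "twist": 0, "grip": 0},
  {"x": 12, "y": 0, "z": 11, "twist": 0, "grip": 0},
  {"x": 17, "y": 0, "z": 11, "twist": 0, "grip": 0},
])

```text
time_s: 4.4
position: [0.5955, -0.0641, 0.5546]
eef_rot: [-175.7, 8.1, -6.2]
ft_force: [-0.0, -0.9, 2.4]
grip_width: 0.0853
```

```bash
python3 -c "
from bench import sensors;s=sensors.sense();print(s['joint_pos'],s['dq'])"
```

```text
[-18.3251757   30.52591779  20.31253638   3.75467527 137.91056153
  80.78677746] [   9.86797337   78.61954182 -122.66813372    4.54151633   38.88828944
   14.79188437]
```

Emit:
arm_command([
  {"x": 4, "y": 0, "z": -2, "twist": 0, "grip": 0},
  {"x": 8, "y": 0, "z": -4, "twist": 0, "grip": 0},
  {"x": 12, "y": 0, "z": -6, "twist": 0, "grip": 0},
])

```text
time_s: 4.7
position: [0.6461, -0.072, 0.5364]
eef_rot: [-175.7, 6.3, -6.4]
ft_force: [0.3, 0.0, 1.0]
grip_width: 0.0852
```

```bash
python3 -c "
from bench import sensors;s=sensors.sense();print(s['joint_pos'],s['dq'])"
```

```text
[-17.83712956  37.2463738   10.74009328   4.57345782 138.92371702
  82.02020543] [ 1.17148471  2.32457931 -2.69718203 -0.19079897 -7.21754979  0.68442686]
```

Emit:
arm_command([
  {"x": 5, "y": 0, "z": -10, "twist": 0, "grip": 0},
  {"x": 10, "y": 0, "z": -20, "twist": 0, "grip": 0},
  {"x": 15, "y": 0, "z": -30, "twist": 0, "grip": 0},
  {"x": 20, "y": 0, "z": -40, "twist": 0, "grip": 0},
  {"x": 25, "y": 0, "z": -50, "twist": 0, "grip": 0},
])

```text
time_s: 5.2
position: [0.6207, -0.0761, 0.571]
eef_rot: [-175.7, 4.3, -6.5]
ft_force: [-0.6, -0.3, -0.7]
grip_width: 0.0854
```

```bash
python3 -c "
from bench import sensors;s=sensors.sense();print(s['joint_pos'],s['dq'])"
```

```text
[-19.09194445  34.16816491  10.71448399   5.13397414 140.17530746
  81.38153572] [-1.80728588 -2.44632959 -0.02287825  0.11418826  3.56119114 -1.4246999 ]
```

Emit:
arm_command([
  {"x": 10, "y": 0, "z": 0, "twist": 0, "grip": 0},
  {"x": 50, "y": 0, "z": 0, "twist": 0, "grip": 0},
  {"x": 50, "y": 0, "z": 0, "twist": 0, "grip": 0},
])

```text
time_s: 5.5
position: [0.7004, -0.0824, 0.4967]
eef_rot: [-175.6, 3.0, -6.6]
ft_force: [0.0, -0.8, 0.9]
grip_width: 0.0854
```

```bash
python3 -c "
from bench import sensors;s=sensors.sense();print(s['joint_pos'],s['dq'])"
```

```text
[-17.65866871  40.37854656  10.71479528   5.08713396 132.53451582
  82.40338925] [ 4.10786874e+00  1.95757320e+01 -2.00962483e-02 -9.63937157e-01
 -2.06473481e+01  2.24232919e+00]
```

Emit:
arm_command([
  {"x": 3, "y": 0, "z": -10, "twist": 0, "grip": 0},
])

```text
time_s: 5.6
position: [0.6933, -0.0844, 0.5055]
eef_rot: [-175.3, 2.6, -6.7]
ft_force: [1.1, -0.2, -1.4]
grip_width: 0.0851
```

Emit:
arm_command([
  {"x": 3, "y": 0, "z": -10, "twist": 0, "grip": 0},
])

```text
time_s: 5.7
position: [0.6792, -0.0851, 0.5351]
eef_rot: [-175.4, 0.5, -6.8]
ft_force: [0.1, 0.9, 1.3]
grip_width: 0.0857
```

Emit:
arm_command([
  {"x": 6, "y": 0, "z": -8, "twist": 0, "grip": 0},
])

```text
time_s: 5.8
position: [0.6773, -0.0861, 0.5502]
eef_rot: [-175.5, -1.6, -7.0]
ft_force: [0.1, -0.5, 0.5]
grip_width: 0.0854
```

Emit:
arm_command([
  {"x": 6, "y": 0, "z": -8, "twist": 0, "grip": 0},
])

```text
time_s: 5.9
position: [0.6783, -0.088, 0.5598]
eef_rot: [-175.4, -3.3, -7.1]
ft_force: [-0.1, -0.5, 0.4]
grip_width: 0.0856
```

Emit:
arm_command([
  {"x": 10, "y": 0, "z": -6, "twist": 0, "grip": 0},
])

```text
time_s: 6.0
position: [0.6901, -0.09, 0.5597]
eef_rot: [-175.4, -5.1, -7.2]
ft_force: [0.0, -0.4, -0.5]
grip_width: 0.0854
```

Emit:
arm_command([
  {"x": 5, "y": 0, "z": -8, "twist": 0, "grip": 0},
])

```text
time_s: 6.1
position: [0.6881, -0.0921, 0.5685]
eef_rot: [-175.2, -6.3, -7.4]
ft_force: [-0.1, 0.0, -0.6]
grip_width: 0.0854
```

Emit:
arm_command([
  {"x": 5, "y": 0, "z": -8, "twist": 0, "grip": 0},
])

```text
time_s: 6.2
position: [0.6815, -0.0933, 0.5864]
eef_rot: [-175.2, -8.1, -7.5]
ft_force: [0.1, -0.2, 0.9]
grip_width: 0.0849
```

Emit:
arm_command([
  {"x": 6, "y": 0, "z": -8, "twist": 0, "grip": 0},
])

```text
time_s: 6.3
position: [0.678, -0.0944, 0.6008]
eef_rot: [-175.2, -9.9, -7.6]
ft_force: [0.1, -0.9, -1.1]
grip_width: 0.0855
```

Emit:
arm_command([
  {"x": 6, "y": 0, "z": -8, "twist": 0, "grip": 0},
])

```text
time_s: 6.4
position: [0.6753, -0.0959, 0.6137]
eef_rot: [-175.1, -11.7, -7.8]
ft_force: [0.5, 0.5, 0.9]
grip_width: 0.0854
```

Emit:
arm_command([
  {"x": 7, "y": 0, "z": -8, "twist": 0, "grip": 0},
])

```text
time_s: 6.5
position: [0.6745, -0.0975, 0.6251]
eef_rot: [-175.0, -13.4, -8.0]
ft_force: [-0.3, -0.2, 0.7]
grip_width: 0.0853
```

Emit:
arm_command([
  {"x": 7, "y": 0, "z": -8, "twist": 0, "grip": 0},
])

```text
time_s: 6.6
position: [0.6736, -0.0992, 0.6362]
eef_rot: [-174.9, -15.1, -8.1]
ft_force: [0.2, -0.4, -1.0]
grip_width: 0.0856
```

Emit:
arm_command([
  {"x": 8, "y": 0, "z": -8, "twist": 0, "grip": 0},
])

```text
time_s: 6.7
position: [0.6742, -0.1008, 0.6466]
eef_rot: [-174.9, -16.9, -8.3]
ft_force: [-0.9, -0.1, 0.1]
grip_width: 0.0856
```

Emit:
arm_command([
  {"x": 8, "y": 0, "z": -8, "twist": 0, "grip": 0},
])

```text
time_s: 6.8
position: [0.6743, -0.1025, 0.6572]
eef_rot: [-174.8, -18.6, -8.5]
ft_force: [-0.0, -0.8, 0.3]
grip_width: 0.0856
```

Emit:
arm_command([
  {"x": 9, "y": 0, "z": -8, "twist": 0, "grip": 0},
])

```text
time_s: 6.9
position: [0.6755, -0.1041, 0.6676]
eef_rot: [-174.7, -20.4, -8.6]
ft_force: [0.3, -0.2, -0.1]
grip_width: 0.0859
```

Emit:
arm_command([
  {"x": 9, "y": 0, "z": -8, "twist": 0, "grip": 0},
])

```text
time_s: 7.0
position: [0.6763, -0.1058, 0.6781]
eef_rot: [-174.6, -22.2, -8.8]
ft_force: [-0.1, -0.3, -0.1]
grip_width: 0.0855
```

Emit:
arm_command([
  {"x": 10, "y": 0, "z": -8, "twist": 0, "grip": 0},
])

```text
time_s: 7.1
position: [0.678, -0.1075, 0.6886]
eef_rot: [-174.5, -24.1, -9.0]
ft_force: [0.4, 0.5, -0.6]
grip_width: 0.0855
```

Emit:
arm_command([
  {"x": 10, "y": 0, "z": -8, "twist": 0, "grip": 0},
])

```text
time_s: 7.2
position: [0.679, -0.1092, 0.6994]
eef_rot: [-174.3, -25.9, -9.2]
ft_force: [-0.1, -0.2, -0.4]
grip_width: 0.0851
```

Emit:
arm_command([
  {"x": 10, "y": 0, "z": -8, "twist": 0, "grip": 0},
])

```text
time_s: 7.3
position: [0.6791, -0.1108, 0.7111]
eef_rot: [-174.2, -27.7, -9.4]
ft_force: [-0.5, 0.2, -0.7]
grip_width: 0.085
```

```bash
python3 -c "
from bench import sensors;s=sensors.sense();print(s['joint_pos'],s['dq'])"
```

```text
[-25.3028511   24.26057454  10.78361306  14.78979801 118.77508581
  82.84697226] [ -4.97781961  -7.43286114  -0.09790115   6.46664924 -10.67946507
   0.44071151]
```

Emit:
arm_command([
  {"x": 10, "y": 0, "z": -7, "twist": 0, "grip": 0},
])

```text
time_s: 7.4
position: [0.6805, -0.1124, 0.7226]
eef_rot: [-174.1, -29.7, -9.6]
ft_force: [0.2, -0.1, -0.6]
grip_width: 0.0854
```

Emit:
arm_command([
  {"x": 10, "y": 0, "z": -7, "twist": 0, "grip": 0},
])

```text
time_s: 7.5
position: [0.6815, -0.1141, 0.7339]
eef_rot: [-173.9, -31.5, -9.9]
ft_force: [0.3, -0.5, -1.0]
grip_width: 0.0855
```

Emit:
arm_command([
  {"x": 10, "y": 0, "z": -6, "twist": 0, "grip": 0},
])

```text
time_s: 7.6
position: [0.6841, -0.1158, 0.7449]
eef_rot: [-173.8, -33.5, -10.1]
ft_force: [-0.2, -0.1, 0.3]
grip_width: 0.0854
```

Emit:
arm_command([
  {"x": 10, "y": 0, "z": -6, "twist": 0, "grip": 0},
])

```text
time_s: 7.7
position: [0.6862, -0.1176, 0.7558]
eef_rot: [-173.6, -35.3, -10.4]
ft_force: [0.0, -0.3, -0.8]
grip_width: 0.0856
```

Emit:
arm_command([
  {"x": 10, "y": 0, "z": -5, "twist": 0, "grip": 0},
])

```text
time_s: 7.8
position: [0.6899, -0.1194, 0.7666]
eef_rot: [-173.4, -37.3, -10.6]
ft_force: [0.4, -0.6, 0.1]
grip_width: 0.0854
```

Emit:
arm_command([
  {"x": 10, "y": 0, "z": -5, "twist": 0, "grip": 0},
])

```text
time_s: 7.9
position: [0.693, -0.1213, 0.7772]
eef_rot: [-173.2, -39.2, -10.9]
ft_force: [-0.2, -0.3, -1.4]
grip_width: 0.0854
```

Emit:
arm_command([
  {"x": 10, "y": 0, "z": -5, "twist": 0, "grip": 0},
])

```text
time_s: 8.0
position: [0.6947, -0.123, 0.789]
eef_rot: [-173.0, -41.1, -11.2]
ft_force: [0.1, 0.2, -0.2]
grip_width: 0.0852
```

Emit:
arm_command([
  {"x": 10, "y": 0, "z": -5, "twist": 0, "grip": 0},
])

```text
time_s: 8.1
position: [0.6951, -0.1246, 0.8019]
eef_rot: [-172.7, -43.1, -11.6]
ft_force: [0.0, 1.2, -0.2]
grip_width: 0.0857
```

```bash
cat > st.py <<'E'
from bench import sensors;import numpy as np,sys
from scipy.spatial.transform import Rotation as Ro
s=sensors.sense();R=Ro.from_euler('xyz',s['eef_rot'],degrees=True).as_matrix()
C=Ro.from_euler('z',-6.6,degrees=True).as_matrix();O=np.array([.5692,-.1915,0])
print('t',s['time_s'],'j',np.round(s['joint_pos'],1),'F',np.round(s['ft_force'],1),'w',round(s['grip_width'],4))
p=s['position'];print('pos',np.round(p,4),'rot',np.round(s['eef_rot'],2))
print('in cab: tcp mm',np.round(C.T@(p-O)*1e3,1),'grasp',np.round(C.T@(p-.019*R[:,2]-O)*1e3,1))
print('tool axes (cols) in cab\n',np.round(C.T@R,3))
if len(sys.argv)>1:
    t=np.array(eval(sys.argv[1]))/1e3   # grasp target in cab mm
    d=R.T@(O+C@t-(p-.019*R[:,2]));print('move tool cm',np.round(d*100,2))
E
python3 st.py "[0,0,201]"
```

```text
t 8.1 j [-28.7  20.1  10.8  19.7 108.   83.2] F [ 0.   1.2 -0.2] w 0.0857
pos [ 0.6951 -0.1246  0.8019] rot [-172.74  -43.09  -11.58]
in cab: tcp mm [117.4  80.9 801.9] grasp [104.4  79.6 815.6]
tool axes (cols) in cab
 [[ 0.727 -0.     0.686]
 [-0.063 -0.996  0.067]
 [ 0.683 -0.092 -0.724]]
move tool cm [-49.08  13.6   36.83]
```

```bash
python3 st.py "[-41,-8,297]"
```

```text
t 8.1 j [-28.7  20.1  10.8  19.7 108.   83.2] F [ 0.   1.2 -0.2] w 0.0857
pos [ 0.6951 -0.1246  0.8019] rot [-172.74  -43.09  -11.58]
in cab: tcp mm [117.4  80.9 801.9] grasp [104.4  79.6 815.6]
tool axes (cols) in cab
 [[ 0.727 -0.     0.686]
 [-0.063 -0.996  0.067]
 [ 0.683 -0.092 -0.724]]
move tool cm [-45.45  13.51  27.  ]
```

Emit:
arm_command([
  {"x": -4.1, "y": 1.2, "z": 2.4, "twist": 0, "grip": 0},
  {"x": -8.2, "y": 2.4, "z": 4.8, "twist": 0, "grip": 0},
  {"x": -12.3, "y": 3.6, "z": 7.2, "twist": 0, "grip": 0},
  {"x": -16.4, "y": 4.8, "z": 9.6, "twist": 0, "grip": 0},
  {"x": -20.5, "y": 6, "z": 12, "twist": 0, "grip": 0},
])

```text
time_s: 8.6
position: [0.6335, -0.1503, 0.6041]
eef_rot: [-172.8, -43.1, -11.6]
ft_force: [-0.3, -0.2, 0.0]
grip_width: 0.0854
```

```bash
python3 st.py "[-41,-8,297]"
```

```text
t 8.6 j [-36.   -1.8  69.6  24.   75.5  64.5] F [-0.3 -0.2  0. ] w 0.0854
pos [ 0.6335 -0.1503  0.6041] rot [-172.82  -43.11  -11.55]
in cab: tcp mm [ 59.2  48.3 604.1] grasp [ 46.1  47.  617.8]
tool axes (cols) in cab
 [[ 0.727 -0.001  0.686]
 [-0.063 -0.996  0.066]
 [ 0.683 -0.091 -0.724]]
move tool cm [-27.92   8.41  16.9 ]
```

Emit:
arm_command([
  {"x": -4.1, "y": 1.2, "z": 2.4, "twist": 0, "grip": 0.3},
  {"x": -8.2, "y": 2.4, "z": 4.8, "twist": 0, "grip": 0.3},
  {"x": -12.3, "y": 3.6, "z": 7.2, "twist": 0, "grip": 0.3},
  {"x": -16.4, "y": 4.8, "z": 9.6, "twist": 0, "grip": 0.3},
  {"x": -20.5, "y": 6, "z": 12, "twist": 0, "grip": 0.3},
])

```text
time_s: 9.1
position: [0.5625, -0.1817, 0.3718]
eef_rot: [-172.9, -43.1, -11.6]
ft_force: [1.3, -0.7, 0.2]
grip_width: 0.0599
```

Emit:
arm_command([
  {"x": -4.4, "y": 1.5, "z": 3, "twist": 0, "grip": 0.3},
  {"x": -4.4, "y": 1.5, "z": 3, "twist": 0, "grip": 0.3},
])

```text
time_s: 9.3
position: [0.5469, -0.1879, 0.3118]
eef_rot: [-172.2, -42.4, -12.0]
ft_force: [-0.1, 0.9, -0.7]
grip_width: 0.0597
```

```bash
python3 look.py b scene top|tail -0; python3 st.py "[51,0,201]"
```

```text
t 9.4 j [-49.2  -5.4 111.6  42.   49.9  28.7] F [0.3 0.5 0.6] w 0.0597
pos [ 0.5508 -0.1907  0.3199] rot [-172.67  -42.96  -11.74]
in cab: tcp mm [-18.3  -1.3 319.9] grasp [-31.3  -2.5 333.7]
tool axes (cols) in cab
 [[ 0.729 -0.002  0.685]
 [-0.066 -0.996  0.066]
 [ 0.682 -0.093 -0.726]]
move tool cm [-3.06  0.97 15.29]Exception ignored on flushing sys.stdout:
BrokenPipeError: [Errno 32] Broken pipe
```

View pics/b_scene.png

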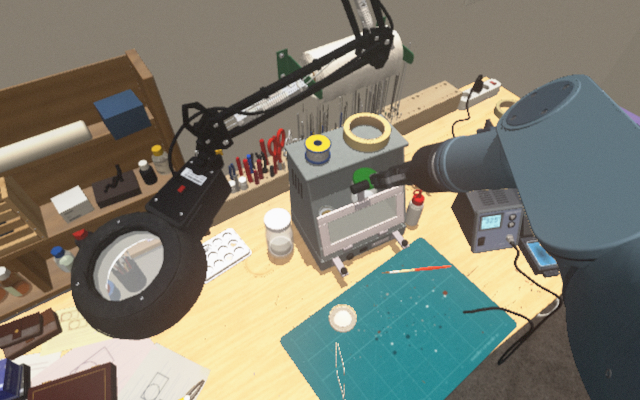

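View pics/b_top.png

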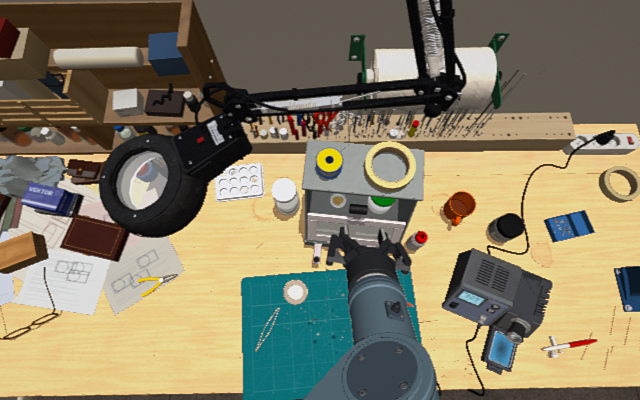

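```bash
cat > kin.py <<'E'
import numpy as np
from scipy.optimize import least_squares
from scipy.spatial.transform import Rotation as Ro
# j1..j6, xyz, rpy
D=np.array([
[-80.3164,14.8569,88.0039,.00145,77.2364,-11.6178,.199766,-.511931,.230548,-179.905,-.021,21.301],
[-25.98781311,12.80123321,10.71455985,0.69035374,155.21225898,71.24095538,.36519849,-.05276904,.75521799,179.85128,-1.2944,-6.5971],
[-24.89153698,1.13693105,48.91125494,1.11615266,130.6558131,72.41405028,.3857,-.0511,.6292,-179,.4,-6.6],
[-17.83712956,37.2463738,10.74009328,4.57345782,138.92371702,82.02020543,.6461,-.072,.5364,-175.7,6.3,-6.4],
[-25.3028511,24.26057454,10.78361306,14.78979801,118.77508581,82.84697226,.6791,-.1108,.7111,-174.2,-27.7,-9.4],
[-28.7,20.1,10.8,19.7,108,83.2,.6951,-.1246,.8019,-172.74,-43.09,-11.58],
[-36.,-1.8,69.6,24.,75.5,64.5,.6335,-.1503,.6041,-172.82,-43.11,-11.55],
[-49.2,-5.4,111.6,42,49.9,28.7,.5508,-.1907,.3199,-172.67,-42.96,-11.74]])
E=lambda a,t:Ro.from_euler(a,t,degrees=True).as_matrix()
def fk(q,P):
    r0,h,a,b,e,c,off,k,j60=P
    R1=E('z',q[0]); Ra=R1@E('y',q[1]); Rf=R1@E('y',q[1]+q[2]); 
    R4=Rf@E('z',q[3]); R5=R4@E('y',q[4]); R=R5@E('z',q[5]+j60)
    p=R1@[r0,off,0]+[0,0,h]+Ra@[0,0,a]+Rf@[e,0,b]+R5@[k,0,c]
    return p,R
if __name__=='__main__':
    def f(P):
        o=[]
        for d in D:
            p,R=fk(d[:6],P); Rm=E('xyz',d[9:])
            o+=list((p-d[6:9])*1)+list(.1*Ro.from_matrix(R.T@Rm).as_rotvec())
        return np.array(o)
    for j in(0,90,180,-90):
        s=least_squares(f,[0,.22,.53,.43,.06,.36,.116,0,j]);print(j,s.cost,np.round(s.x,4))
        if j==0 or s.cost<best[0]: best=(s.cost,s.x,s.fun)
    print(np.round(best[2].reshape(-1,6),4)); np.save('P.npy',best[1])
E
python3 kin.py
```

```text
0 5.050346635464023e-07 [-4.00000e-04  2.21700e-01  5.34500e-01  4.26100e-01  6.05000e-02
  3.54200e-01  1.10900e-01 -0.00000e+00  8.99987e+01]
90 5.050346634253145e-07 [-4.00000e-04  2.21700e-01  5.34500e-01  4.26100e-01  6.05000e-02
  3.54200e-01  1.10900e-01 -0.00000e+00  8.99987e+01]
180 5.050346644175518e-07 [-4.00000e-04  2.21700e-01  5.34500e-01  4.26100e-01  6.05000e-02
  3.54200e-01  1.10900e-01 -0.00000e+00  8.99987e+01]
-90 5.05034663614703e-07 [-4.000000e-04  2.217000e-01  5.345000e-01  4.261000e-01  6.050000e-02
  3.542000e-01  1.109000e-01 -0.000000e+00 -2.700013e+02]
[[ 0.0001  0.0002 -0.0002  0.      0.      0.    ]
 [ 0.      0.0001  0.0002  0.      0.      0.    ]
 [-0.      0.0002  0.     -0.      0.      0.    ]
 [-0.      0.0001 -0.     -0.0001 -0.0001  0.0001]
 [-0.      0.0001  0.0001  0.     -0.     -0.    ]
 [ 0.0003 -0.0002 -0.0004 -0.0001  0.0001 -0.    ]
 [-0.0004 -0.0002  0.0003  0.0001 -0.     -0.0001]
 [ 0.0001 -0.0003 -0.      0.0001 -0.0001  0.    ]]
```

```bash
cat > plan.py <<'E'
import numpy as np
from kin import *
P=np.load('P.npy')
lo=np.array([-179.93,-52.35,10.71,-69.91,12.55,-178.61]);hi=np.array([179.93,119.4,147.94,249.91,155.21,178.61])
C=E('z',-6.6);O=np.array([.5692,-.1915,0])
def grip(th,r=.150):
    a=np.deg2rad(19.9)-th; return np.array([r*np.sin(a),0,.06+r*np.cos(a)])
def ik(q0,pg,R):  # grasp point pg in cab (m)
    t=O+C@pg+.019*R[:,2]
    f=lambda q:np.r_[(lambda pr:np.r_[pr[0]-t,.2*Ro.from_matrix(pr[1].T@R).as_rotvec()])(fk(q,P))]
    s=least_squares(f,np.clip(q0,lo+1e-3,hi-1e-3),bounds=(lo,hi),xtol=1e-12,ftol=1e-12)
    return s.x,np.linalg.norm(s.fun[:3]),np.rad2deg(np.linalg.norm(s.fun[3:])/.2)
if __name__=='__main__':
    from bench import sensors
    s=sensors.sense();R=E('xyz',s['eef_rot']);q=s['joint_pos']
    for dl in(0,-15,-30,-43):
        print('lean change',dl)
        Rr=C@E('y',-dl)@C.T@R; q=s['joint_pos']
        for th in np.arange(0,1.93,.16):
            q,ep,eo=ik(q,grip(th),Rr); print(round(th,2),np.round(q,0),round(ep*1e3,1),round(eo,1))
E
python3 plan.py
```

```text
lean change 0
0.0 [-41.  12. 114.  58.  31.  13.] 0.0 0.0
0.16 [-43.   9. 116.  58.  33.  12.] 0.0 0.0
0.32 [-45.   7. 119.  58.  34.  10.] 0.0 0.0
0.48 [-48.   5. 122.  59.  36.   7.] 0.0 0.0
0.64 [-50.   3. 125.  60.  37.   3.] 0.0 0.0
0.8 [-53.   2. 128.  62.  38.  -1.] 0.0 0.0
0.96 [-56.   1. 131.  64.  39.  -6.] 0.0 0.0
1.12 [-59.   2. 134.  67.  39. -12.] 0.0 0.0
1.28 [-62.   3. 137.  70.  40. -19.] 0.0 0.0
1.44 [-64.   5. 139.  75.  40. -28.] 0.0 0.0
1.6 [-66.   8. 142.  80.  39. -37.] 0.0 0.0
1.76 [-67.  13. 144.  87.  39. -47.] 0.0 0.0
1.92 [-68.  18. 145.  95.  39. -58.] 0.0 0.0
lean change -15
0.0 [-36.  15. 102.  25.  43.  48.] 0.0 0.0
0.16 [-38.  12. 104.  26.  44.  46.] 0.0 0.0
0.32 [-39.  10. 107.  27.  44.  44.] 0.0 0.0
0.48 [-41.   7. 110.  28.  44.  41.] 0.0 0.0
0.64 [-43.   6. 113.  29.  44.  39.] 0.0 0.0
0.8 [-45.   4. 116.  30.  44.  35.] 0.0 0.0
0.96 [-47.   3. 119.  32.  43.  31.] 0.0 0.0
1.12 [-49.   3. 122.  34.  41.  27.] 0.0 0.0
1.28 [-51.   3. 125.  37.  39.  22.] 0.0 0.0
1.44 [-53.   4. 128.  40.  37.  16.] 0.0 0.0
1.6 [-54.   6. 131.  44.  34.  10.] 0.0 
[... 589 characters left out ...]
44.] 0.0 0.0
1.76 [-45.  12. 122.  18.  40.  42.] 0.0 0.0
1.92 [-45.  14. 123.  19.  36.  39.] 0.0 0.0
lean change -43
0.0 [-29.  27.  77.   4.  77.  70.] 0.0 0.0
0.16 [-30.  25.  80.   4.  77.  69.] 0.0 0.0
0.32 [-31.  22.  83.   4.  76.  68.] 0.0 0.0
0.48 [-32.  20.  87.   4.  75.  67.] 0.0 0.0
0.64 [-33.  18.  90.   4.  73.  66.] 0.0 0.0
0.8 [-34.  16.  94.   4.  71.  65.] 0.0 0.0
0.96 [-35.  15.  98.   4.  69.  64.] 0.0 0.0
1.12 [-36.  14. 101.   4.  66.  62.] 0.0 0.0
1.28 [-37.  14. 104.   4.  63.  61.] 0.0 0.0
1.44 [-38.  14. 107.   4.  60.  60.] 0.0 0.0
1.6 [-39.  15. 110.   4.  56.  59.] 0.0 0.0
1.76 [-39.  17. 112.   4.  53.  59.] 0.0 0.0
1.92 [-39.  19. 114.   4.  49.  58.] 0.0 0.0
```

Emit:
arm_command([
  {"x": -3, "y": 1, "z": 3, "twist": 0, "grip": 0.3},
  {"x": -3, "y": 1, "z": 6.5, "twist": 0, "grip": 0.3},
  {"x": -3, "y": 1, "z": 9, "twist": 0, "grip": 0.3},
  {"x": -3, "y": 1, "z": 11, "twist": 0, "grip": 0.3},
  {"x": -3, "y": 1, "z": 11, "twist": 0, "grip": 0.3},
])

```text
time_s: 9.9
position: [0.607, -0.1977, 0.2206]
eef_rot: [-172.8, -43.2, -11.4]
ft_force: [1.2, 1.3, -1.1]
grip_width: 0.0601
```

```bash
python3 look.py c scene top>/dev/null; python3 st.py "[51,0,201]"
python3 - <<'E'
import cv2
a=cv2.imread('pics/c_scene.png')[130:260,300:430];b=cv2.imread('pics/c_top.png')[150:280,290:420]
cv2.imwrite('pics/c_c.png',cv2.resize(cv2.hconcat([a,b]),None,fx=3,fy=3,interpolation=cv2.INTER_CUBIC))
E
```

```text
t 10.0 j [-43.8   6.8 114.8  53.3  35.8  16.4] F [ 0.  -1.3  1. ] w 0.0595
pos [ 0.6058 -0.1976  0.2216] rot [-172.91  -43.21  -11.38]
in cab: tcp mm [ 37.1  -1.9 221.6] grasp [ 24.   -3.1 235.3]
tool axes (cols) in cab
 [[ 0.726  0.001  0.687]
 [-0.061 -0.996  0.066]
 [ 0.685 -0.09  -0.723]]
move tool cm [-0.41  0.    4.35]
```

View pics/c_c.png

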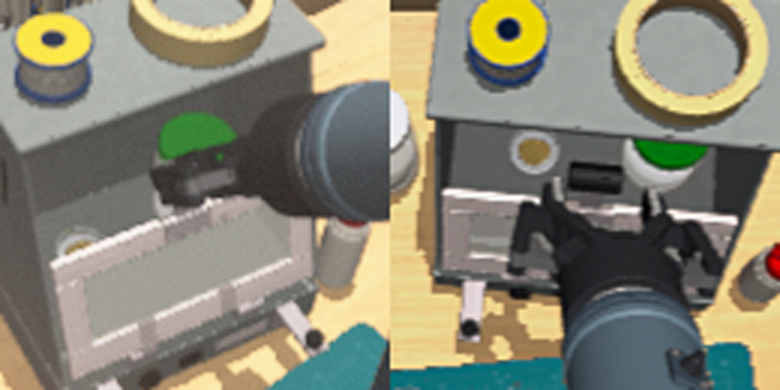

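Emit:
arm_command([
  {"x": -0.4, "y": 0, "z": 2.5, "twist": 0, "grip": 0.3},
  {"x": -0.4, "y": 0, "z": 4.7, "twist": 0, "grip": 0.3},
  {"x": -0.4, "y": 0, "z": 4.7, "twist": 0, "grip": 0.3},
])

```text
time_s: 10.3
position: [0.6345, -0.1972, 0.1825]
eef_rot: [-172.8, -43.1, -11.5]
ft_force: [1.1, -0.0, 0.2]
grip_width: 0.0596
```

```bash
python3 look.py d scene top>/dev/null; python3 st.py "[51,0,201]"
python3 - <<'E'
import cv2
a=cv2.imread('pics/d_scene.png')[130:260,300:430];b=cv2.imread('pics/d_top.png')[150:280,290:420]
cv2.imwrite('pics/d_c.png',cv2.resize(cv2.hconcat([a,b]),None,fx=3,fy=3,interpolation=cv2.INTER_CUBIC))
E
```

```text
t 10.4 j [-41.1  12.5 114.3  59.2  31.1  11.1] F [0.7 0.3 0.8] w 0.0596
pos [ 0.6339 -0.1973  0.1836] rot [-172.84  -43.11  -11.48]
in cab: tcp mm [ 64.9   1.7 183.6] grasp [ 51.9   0.4 197.4]
tool axes (cols) in cab
 [[ 0.727  0.001  0.686]
 [-0.062 -0.996  0.067]
 [ 0.683 -0.091 -0.724]]
move tool cm [ 0.19  0.01 -0.32]
```

View pics/d_c.png

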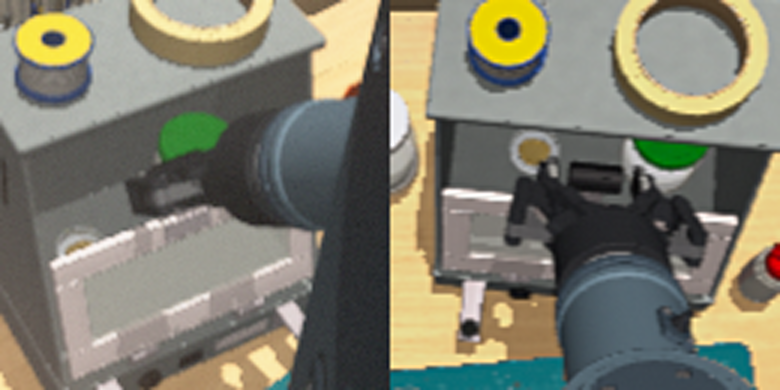

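Emit:
arm_command([
  {"x": 0.2, "y": 0, "z": 0, "twist": 0, "grip": 0.7},
  {"x": 0.2, "y": 0, "z": 0, "twist": 0, "grip": 0.7},
  {"x": 0.2, "y": 0, "z": 0, "twist": 0, "grip": 0.7},
  {"x": 0.2, "y": 0, "z": 0, "twist": 0, "grip": 0.7},
])

```text
time_s: 10.8
position: [0.6349, -0.1969, 0.1857]
eef_rot: [-172.9, -43.2, -11.4]
ft_force: [-6.5, 2.8, 7.7]
grip_width: 0.0395
```

```bash
python3 look.py e top>/dev/null; python3 st.py "[51,0,201]"
python3 - <<'E'
import cv2
b=cv2.imread('pics/e_top.png')[150:280,290:420]
cv2.imwrite('pics/e_c.png',cv2.resize(b,None,fx=4,fy=4,interpolation=cv2.INTER_CUBIC))
E
```

```text
t 10.85 j [-41.   12.4 114.1  58.9  31.2  11.5] F [-5.9  3.   7.7] w 0.0395
pos [ 0.6349 -0.1969  0.1857] rot [-172.87  -43.16  -11.38]
in cab: tcp mm [ 65.9   2.2 185.7] grasp [ 52.8   0.9 199.4]
tool axes (cols) in cab
 [[ 0.727  0.002  0.687]
 [-0.061 -0.996  0.067]
 [ 0.684 -0.09  -0.724]]
move tool cm [-0.02  0.07 -0.24]
```

View pics/e_c.png

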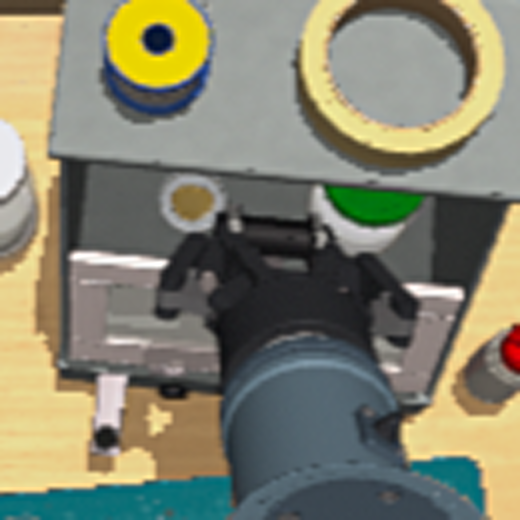

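```bash
cat > arc.py <<'E'
import numpy as np,sys
from plan import *
from bench import sensors
s=sensors.sense();A=C.T@E('xyz',s['eef_rot'])
n=float(sys.argv[1]); th=np.r_[np.arange(0,1.92,n),1.92]
for i in range(0,len(th)-1,5):
    print([ [round(float(v)*100,1) for v in A.T@(grip(t)-grip(th[i]))] for t in th[i+1:i+6]], th[i+1:i+6].round(2))
E
python3 arc.py 0.08
```

```text
[[-0.6, -0.0, -1.0], [-1.2, -0.1, -2.0], [-2.0, -0.1, -3.0], [-2.8, -0.1, -3.9], [-3.7, -0.1, -4.7]] [0.08 0.16 0.24 0.32 0.4 ]
[[-0.9, 0.0, -0.7], [-1.9, 0.0, -1.4], [-3.0, 0.0, -2.0], [-4.1, 0.1, -2.5], [-5.2, 0.1, -2.9]] [0.48 0.56 0.64 0.72 0.8 ]
[[-1.2, 0.0, -0.3], [-2.3, 0.1, -0.5], [-3.5, 0.2, -0.7], [-4.7, 0.2, -0.7], [-5.9, 0.3, -0.6]] [0.88 0.96 1.04 1.12 1.2 ]
[[-1.2, 0.1, 0.2], [-2.4, 0.2, 0.4], [-3.5, 0.3, 0.8], [-4.6, 0.4, 1.2], [-5.7, 0.5, 1.7]] [1.28 1.36 1.44 1.52 1.6 ]
[[-1.0, 0.1, 0.6], [-2.0, 0.2, 1.3], [-2.9, 0.3, 2.1], [-3.8, 0.4, 2.9]] [1.68 1.76 1.84 1.92]
```

Emit:
arm_command([
  {"x": -0.6, "y": 0, "z": -1, "twist": 0, "grip": 0.7},
  {"x": -1.2, "y": 0, "z": -2, "twist": 0, "grip": 0.7},
  {"x": -2, "y": -0.1, "z": -3, "twist": 0, "grip": 0.7},
  {"x": -2.8, "y": -0.1, "z": -3.9, "twist": 0, "grip": 0.7},
])

```text
time_s: 11.25
position: [0.5875, -0.1913, 0.1937]
eef_rot: [-172.9, -43.1, -11.4]
ft_force: [4.1, 1.9, -3.2]
grip_width: 0.0392
```

```bash
python3 look.py f top>/dev/null; python3 st.py "[1,0,210]"
python3 - <<'E'
import cv2
b=cv2.imread('pics/f_top.png')[150:280,290:420]
cv2.imwrite('pics/f_c.png',cv2.resize(b,None,fx=4,fy=4,interpolation=cv2.INTER_CUBIC))
E
```

```text
t 11.3 j [-45.1   7.2 119.2  58.9  34.    8.6] F [ 3.   5.2 -0.8] w 0.0395
pos [ 0.5865 -0.1913  0.1936] rot [-172.88  -43.07  -11.44]
in cab: tcp mm [ 17.2   2.2 193.6] grasp [  4.2   1.  207.4]
tool axes (cols) in cab
 [[ 0.728  0.001  0.686]
 [-0.062 -0.996  0.066]
 [ 0.683 -0.091 -0.725]]
move tool cm [-0.05  0.07 -0.41]
```

View pics/f_c.png

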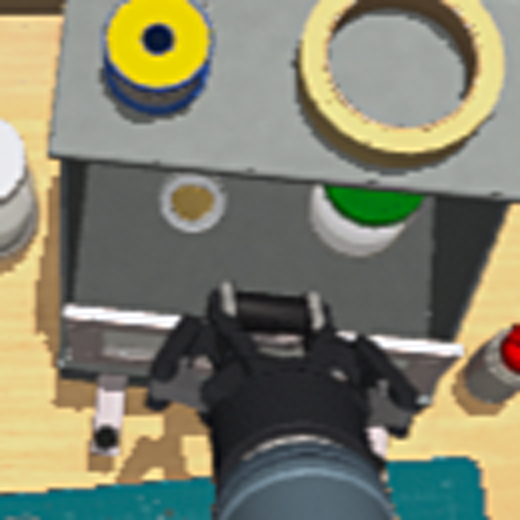

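Emit:
arm_command([
  {"x": -0.9, "y": 0, "z": -0.8, "twist": 0, "grip": 0.7},
  {"x": -1.8, "y": 0, "z": -1.5, "twist": 0, "grip": 0.7},
  {"x": -2.8, "y": 0, "z": -2.2, "twist": 0, "grip": 0.7},
  {"x": -3.9, "y": 0.1, "z": -2.8, "twist": 0, "grip": 0.7},
  {"x": -5.0, "y": 0.1, "z": -3.3, "twist": 0, "grip": 0.7},
])

```text
time_s: 11.8
position: [0.5286, -0.1843, 0.1822]
eef_rot: [-172.7, -43.0, -11.5]
ft_force: [4.6, 2.0, -5.7]
grip_width: 0.0396
```

```bash
python3 -c "
from plan import grip;print(grip(.72)*1e3+[1.8,.9,-1.6])"; python3 st.py "[-54,0,200]"
```

```text
[-52.81684234   0.9        198.10325885]
t 11.8 j [-51.5   2.9 126.4  61.8  37.1   0.2] F [ 4.6  2.  -5.7] w 0.0396
pos [ 0.5286 -0.1843  0.1822] rot [-172.74  -42.99  -11.52]
in cab: tcp mm [-41.2   2.5 182.2] grasp [-54.2   1.2 196. ]
tool axes (cols) in cab
 [[ 0.729  0.001  0.685]
 [-0.063 -0.996  0.068]
 [ 0.682 -0.092 -0.726]]
move tool cm [ 0.3   0.08 -0.29]
```

Emit:
arm_command([
  {"x": -1.1, "y": 0, "z": -0.4, "twist": 0, "grip": 0.7},
  {"x": -2.3, "y": 0, "z": -0.7, "twist": 0, "grip": 0.7},
  {"x": -3.4, "y": 0.1, "z": -0.9, "twist": 0, "grip": 0.7},
  {"x": -4.6, "y": 0.2, "z": -1.1, "twist": 0, "grip": 0.7},
  {"x": -5.8, "y": 0.2, "z": -1.1, "twist": 0, "grip": 0.7},
])

```text
time_s: 12.3
position: [0.4794, -0.1785, 0.1504]
eef_rot: [-172.8, -43.0, -11.6]
ft_force: [6.8, -0.8, -4.0]
grip_width: 0.039
```

```bash
python3 look.py g scene>/dev/null; python3 -c "
from plan import grip;print(grip(1.12)*1e3+[1.8,.9,-1.6])"; python3 st.py "[-54,0,200]"
```

```text
[-102.90845457    0.9         165.80642226]
t 12.35 j [-58.7   2.  134.2  67.8  38.8 -13.6] F [-5.8  1.6  4.9] w 0.0394
pos [ 0.4782 -0.1783  0.1492] rot [-172.82  -42.91  -11.61]
in cab: tcp mm [-91.9   2.6 149.2] grasp [-104.9    1.4  163. ]
tool axes (cols) in cab
 [[ 0.73  -0.002  0.684]
 [-0.064 -0.996  0.065]
 [ 0.681 -0.091 -0.727]]
move tool cm [ 6.24 -0.21  0.78]
```

View pics/g_scene.png

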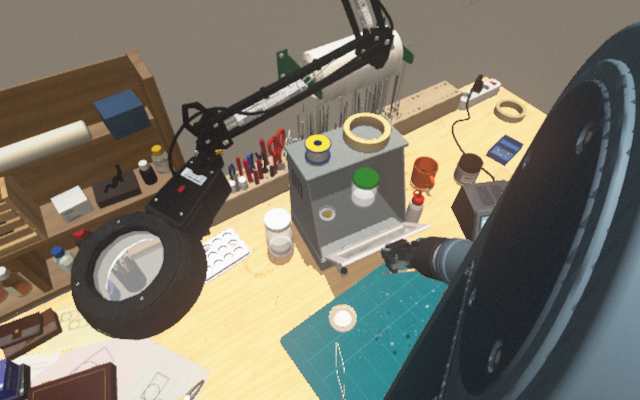

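Emit:
arm_command([
  {"x": -1.2, "y": 0.1, "z": 0.1, "twist": 0, "grip": 0.7},
  {"x": -2.4, "y": 0.2, "z": 0.3, "twist": 0, "grip": 0.7},
  {"x": -3.6, "y": 0.3, "z": 0.5, "twist": 0, "grip": 0.7},
  {"x": -4.7, "y": 0.4, "z": 0.9, "twist": 0, "grip": 0.7},
  {"x": -5.8, "y": 0.5, "z": 1.3, "twist": 0, "grip": 0.7},
])

```text
time_s: 12.85
position: [0.4465, -0.1745, 0.1011]
eef_rot: [-172.7, -43.0, -11.5]
ft_force: [6.9, 3.2, -1.2]
grip_width: 0.0392
```

```bash
python3 -c "
from plan import grip;print(grip(1.52)*1e3+[1.8,.9,-1.6])"; python3 st.py "[-149,0,63]"
```

```text
[-136.46890415    0.9         116.55247324]
t 12.85 j [-64.8   7.3 141.   78.7  39.  -33.8] F [ 6.9  3.2 -1.2] w 0.0392
pos [ 0.4465 -0.1745  0.1011] rot [-172.75  -43.03  -11.54]
in cab: tcp mm [-123.8    2.8  101.1] grasp [-136.8    1.5  114.9]
tool axes (cols) in cab
 [[ 0.728  0.     0.685]
 [-0.063 -0.996  0.067]
 [ 0.682 -0.092 -0.725]]
move tool cm [-4.42  0.63  2.92]
```

Emit:
arm_command([
  {"x": -1.1, "y": 0.1, "z": 0.5, "twist": 0, "grip": 0.7},
  {"x": -2.1, "y": 0.2, "z": 1.1, "twist": 0, "grip": 0.7},
  {"x": -2.8, "y": 0.3, "z": 1.6, "twist": 0, "grip": 0.7},
  {"x": -3.4, "y": 0.3, "z": 2.1, "twist": 0, "grip": 0.7},
  {"x": -4.0, "y": 0.4, "z": 2.6, "twist": 0, "grip": 0.7},
])

```text
time_s: 13.35
position: [0.4348, -0.1729, 0.054]
eef_rot: [-172.7, -42.9, -11.6]
ft_force: [-3.3, 3.5, 2.0]
grip_width: 0.0395
```

Emit:
arm_command([
  {"x": -0.4, "y": 0, "z": 0.4, "twist": 0, "grip": 0.7},
  {"x": -0.8, "y": 0.1, "z": 0.8, "twist": 0, "grip": 0.7},
  {"x": -0.8, "y": 0.1, "z": 0.8, "twist": 0, "grip": 0.7},
])

```text
time_s: 13.65
position: [0.4345, -0.1728, 0.0425]
eef_rot: [-172.7, -42.9, -11.7]
ft_force: [-4.6, 3.0, 0.5]
grip_width: 0.0388
```

```bash
python3 -c "
from plan import grip;print(grip(1.92)*1e3+[1.8,.9,-1.6])"; python3 look.py h scene top>/dev/null; python3 st.py "[-149,0,60]"
```

```text
[-148.19973403    0.9          58.11752736]
t 13.75 j [-67.2  19.1 145.5  96.7  39.2 -59.6] F [-4.7  2.4  1.1] w 0.039
pos [ 0.4345 -0.1728  0.0428] rot [-172.7   -42.88  -11.63]
in cab: tcp mm [-136.     3.1   42.8] grasp [-149.     1.8   56.6]
tool axes (cols) in cab
 [[ 0.73  -0.001  0.683]
 [-0.064 -0.996  0.067]
 [ 0.68  -0.093 -0.727]]
move tool cm [ 0.24  0.15 -0.26]
```

View pics/h_scene.png

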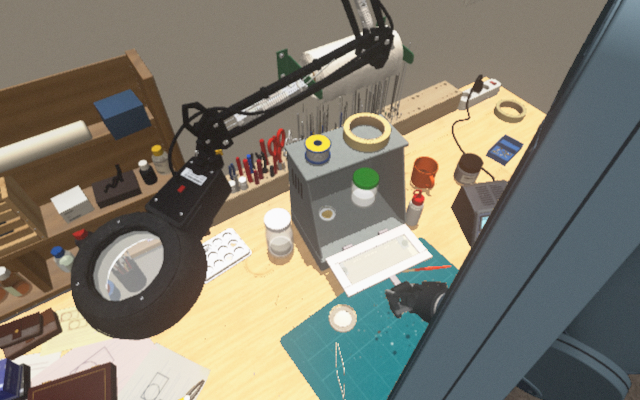

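View pics/h_top.png

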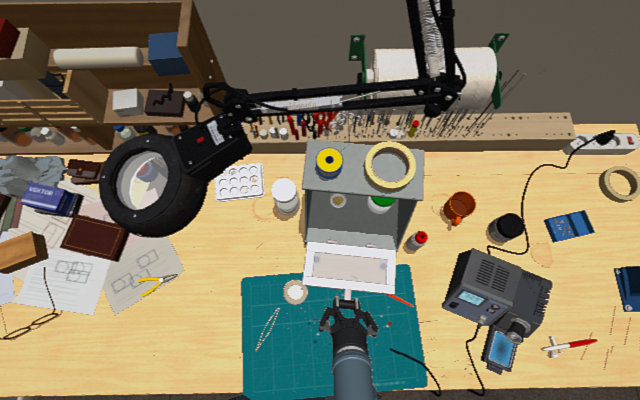

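The scene view shows the front lying open at (325-430, 230-290). In the top view it spans (305-395, 243-292), with the gripper still on the barrel at about (348,305). I check that the panel is level before letting go.

Run:
```python
import numpy as np
from geo import cloud
from plan import C,O
for n in('h_top','h_scene'):
    p=(cloud(n+'.npz')-O)@C
    m=(p[...,0]>-.118)&(p[...,0]<-.01)&(abs(p[...,1])<.11)&(p[...,2]>.03)&(p[...,2]<.1)
    q=p[m];A=np.c_[q,np.ones(len(q))][:,[0,1,3]]
    w=np.ones(len(q),bool)
    for _ in range(5):
        c=np.linalg.lstsq(A[w],q[w,2],rcond=None)[0];w=abs(A@c-q[:,2])<.003
    print(n,len(q),w.sum(),c,'slope deg',np.degrees(np.arctan(c[0])))
```

```text
h_top 3683 3266 [-0.05705623  0.0010301   0.06384441] slope deg -3.26554045549671
h_scene 3682 3423 [-0.05539719  0.00029045  0.06394935] slope deg -3.170784314237825
```

Emit:
arm_command([
  {"x": -0.15, "y": 0, "z": 0.15, "twist": 0, "grip": 0.7},
  {"x": -0.3, "y": 0, "z": 0.3, "twist": 0, "grip": 0.7},
  {"x": -0.4, "y": 0, "z": 0.45, "twist": 0, "grip": 0.7},
  {"x": -0.55, "y": 0.1, "z": 0.6, "twist": 0, "grip": 0.7},
  {"x": -0.55, "y": 0.1, "z": 0.6, "twist": 0, "grip": 0.7},
])

```text
time_s: 14.25
position: [0.4346, -0.1728, 0.0348]
eef_rot: [-172.8, -42.9, -11.5]
ft_force: [-5.2, 3.8, 2.4]
grip_width: 0.039
```

```bash
cat > slope.py <<'E'
import numpy as np,sys
from geo import cloud
from plan import C,O
for n in sys.argv[1:]:
    p=(cloud(n+'.npz')-O)@C
    m=(p[...,0]>-.118)&(p[...,0]<-.01)&(abs(p[...,1])<.11)&(p[...,2]>.03)&(p[...,2]<.1)
    q=p[m];A=np.c_[q,np.ones(len(q))][:,[0,1,3]]
    w=np.ones(len(q),bool)
    for _ in range(5):
        c=np.linalg.lstsq(A[w],q[w,2],rcond=None)[0];w=abs(A@c-q[:,2])<.003
    print(n,w.sum(),c,'slope deg',np.degrees(np.arctan(c[0])))
E
python3 look.py i top >/dev/null; python3 slope.py i_top; python3 st.py "[-149,0,60]"
```

```text
i_top 3271 [-5.81343133e-03  2.47661951e-05  6.36288932e-02] slope deg -0.33308132736761703
t 14.3 j [-67.2  21.  145.8  99.4  39.6 -63.2] F [-7.5  3.8  1.4] w 0.0393
pos [ 0.4346 -0.1728  0.0348] rot [-172.77  -42.9   -11.49]
in cab: tcp mm [-135.8    3.1   34.8] grasp [-148.8    1.8   48.6]
tool axes (cols) in cab
 [[ 0.73   0.001  0.684]
 [-0.062 -0.996  0.068]
 [ 0.681 -0.092 -0.727]]
move tool cm [ 0.77  0.08 -0.85]
```

Emit:
arm_command([
  {"x": -0.1, "y": 0, "z": 0.1, "twist": 0, "grip": 0.7},
  {"x": -0.15, "y": 0, "z": 0.2, "twist": 0, "grip": 0.7},
  {"x": -0.15, "y": 0, "z": 0.2, "twist": 0, "grip": 0.7},
])

```text
time_s: 14.6
position: [0.4352, -0.1729, 0.0338]
eef_rot: [-172.8, -43.1, -11.6]
ft_force: [-26.1, 3.2, 30.7]
grip_width: 0.0391
```

```bash
python3 look.py k top >/dev/null; python3 slope.py k_top; python3 st.py "[-149,0,60]"
```

```text
k_top 3244 [-0.00046715 -0.00051732  0.06369195] slope deg -0.026765873536784463
t 14.65 j [-67.1  21.4 146.  100.4  39.8 -64.2] F [-26.1   3.4  29.2] w 0.0397
pos [ 0.4352 -0.1729  0.0338] rot [-172.78  -43.09  -11.61]
in cab: tcp mm [-135.3    3.1   33.8] grasp [-148.3    1.9   47.6]
tool axes (cols) in cab
 [[ 0.728 -0.001  0.686]
 [-0.064 -0.996  0.066]
 [ 0.683 -0.092 -0.725]]
move tool cm [ 0.81  0.07 -0.96]
```

Emit:
arm_command([
  {"x": 0.1, "y": 0, "z": -0.1, "twist": 0, "grip": 0.7},
  {"x": 0.1, "y": 0, "z": -0.1, "twist": 0, "grip": 0.25},
  {"x": 0.1, "y": 0, "z": -0.1, "twist": 0, "grip": 0.25},
  {"x": 0.1, "y": 0, "z": -0.1, "twist": 0, "grip": 0.25},
])

```text
time_s: 15.05
position: [0.4357, -0.1741, 0.034]
eef_rot: [-172.8, -43.0, -11.5]
ft_force: [0.3, 0.2, -0.6]
grip_width: 0.064
```

```bash
python3 look.py l top >/dev/null; python3 slope.py l_top; python3 st.py "[-149,0,150]"
python3 - <<'E'
import cv2
b=cv2.imread('pics/l_top.png')[220:360,270:430]
cv2.imwrite('pics/l_c.png',cv2.resize(b,None,fx=4,fy=4,interpolation=cv2.INTER_CUBIC))
E
```

```text
l_top 3318 [-4.04163344e-03  1.58801256e-05  6.34927551e-02] slope deg -0.23156727750162454
t 15.1 j [-67.1  21.3 145.8 100.   39.7 -63.7] F [-0.   0.2  0.2] w 0.0638
pos [ 0.4357 -0.174   0.0339] rot [-172.81  -42.99  -11.54]
in cab: tcp mm [-134.7    2.1   33.9] grasp [-147.7    0.8   47.7]
tool axes (cols) in cab
 [[ 0.729 -0.     0.685]
 [-0.063 -0.996  0.066]
 [ 0.682 -0.092 -0.726]]
move tool cm [ 6.88 -0.86 -7.52]
```

View pics/l_c.png

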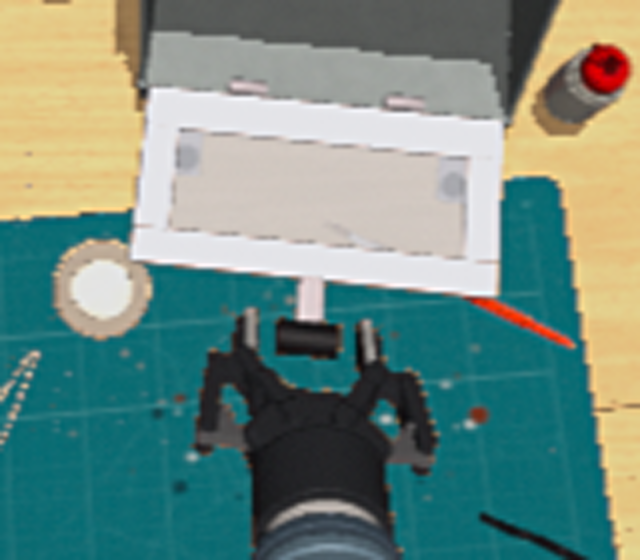

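Emit:
arm_command([
  {"x": 1.4, "y": -0.2, "z": -1.5, "twist": 0, "grip": 0.25},
  {"x": 2.8, "y": -0.4, "z": -3, "twist": 0, "grip": 0.25},
  {"x": 4.2, "y": -0.5, "z": -4.5, "twist": 0, "grip": 0.25},
  {"x": 5.6, "y": -0.7, "z": -6, "twist": 0, "grip": 0.25},
  {"x": 7, "y": -0.9, "z": -7.5, "twist": 0, "grip": 0.25},
])

```text
time_s: 15.6
position: [0.4349, -0.1737, 0.1375]
eef_rot: [-172.8, -42.9, -11.6]
ft_force: [-0.6, -0.4, 0.1]
grip_width: 0.0643
```

Emit:
arm_command([
  {"x": 0, "y": 0, "z": 0, "twist": 0, "grip": 0.25},
  {"x": 0, "y": 0, "z": 0, "twist": 0, "grip": 0.25},
  {"x": 0, "y": 0, "z": 0, "twist": 0, "grip": 0.25},
])

```text
time_s: 15.9
position: [0.4349, -0.1733, 0.1359]
eef_rot: [-172.7, -42.9, -11.6]
ft_force: [-0.3, 0.0, 0.3]
grip_width: 0.0642
```

```bash
python3 look.py m top scene >/dev/null; python3 slope.py m_top m_scene; python3 st.py "[-149,0,150]"
```

```text
m_top 3282 [-0.00270547  0.00102753  0.06358017] slope deg -0.15501145282501835
m_scene 3343 [2.07932495e-04 2.49836832e-05 6.38280037e-02] slope deg 0.011913654221352982
t 16.0 j [-67.2  -0.  139.5  67.4  43.  -21.4] F [ 0.4  1.1 -0.1] w 0.0641
pos [ 0.4348 -0.1733  0.1357] rot [-172.61  -42.89  -11.67]
in cab: tcp mm [-135.6    2.7  135.7] grasp [-148.6    1.4  149.5]
tool axes (cols) in cab
 [[ 0.73  -0.     0.684]
 [-0.065 -0.996  0.069]
 [ 0.681 -0.094 -0.727]]
move tool cm [ 0.01  0.13 -0.07]
```

View pics/m_top.png

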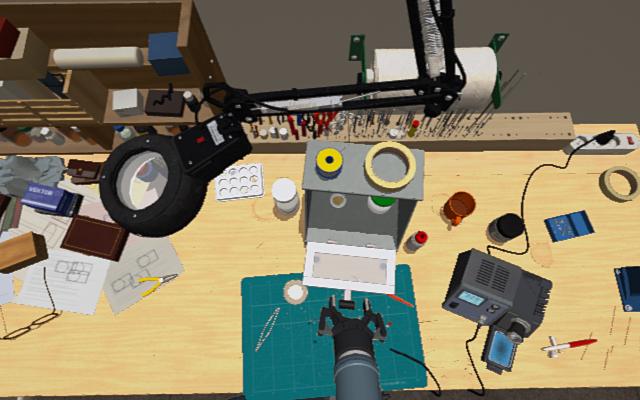

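View pics/m_scene.png

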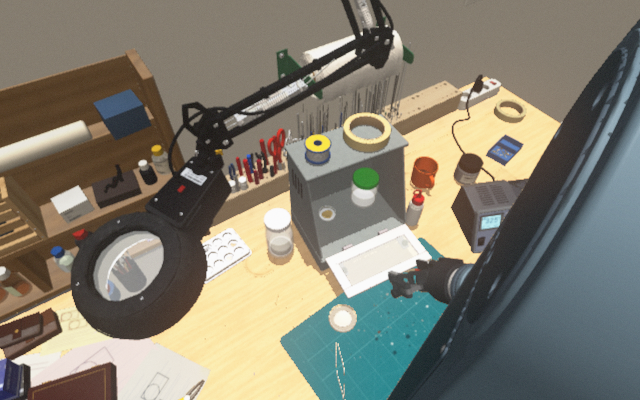

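The front lies level at about (350,265) in the top view. The gripper is about 9 cm clear above it, and the jars, dish, tape, reel and bottle are at the same pixels as at the start.

```bash
python3 -c "
from bench import ticket;print(ticket.finish_job())"
```

```text
the job is handed in; nothing more can be done
None
```

The drop front is fully open on its two stops, I let go of it, and the job was handed in at about 16 s of the 42 s allowed. The hand-in gives no verdict.

**How it went:** The moves offer no tilt command, so I leaned the tool about 43° by pushing it against its reach limit in free space. Then I pinched the barrel grip on its end faces and swung the front along its arc at about 0.8 rad/s, lowering it until it pressed the stops with about 30 N. I then opened the fingers and lifted the tool straight up.

**Last checks:**
- **Front:** the panel's depth slope was −0.16° from the top camera and +0.01° from the scene camera. That puts the joint at about 1.92 rad, and it stayed there after release.
- **Robot:** the gripper is about 9 cm above the grip, with forces near zero.
- **Bystanders:** in the pictures, both jars, the dish, tape, reel and glue bottle look the same as at the start. I compared them by eye and did not measure them.

**A check that disagreed:** after the first lowering, arm position alone said the front was down, but the depth image showed it still 3.2° up. I lowered it about another 9 mm until it met the stops.

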